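Level the coil tray and hold its index plunger out

ROBOT

A 6-joint arm with a two-finger parallel gripper is mounted at the origin on the work surface. World frame = base frame: x ahead of the robot, y to its left, z up, the work surface at z = 0. Lengths are in m, angles in rad, forces in N, time in s.
With the tool pointing down it reaches from about 0.275 to 0.85 m from the base axis. Payload 5.2 kg.
Tool frame: the origin (TCP) lies midway between the tips of the shut fingers; the grasp point (between the pads) lies 19 mm behind it (bot.grasp_offset is the distance from the TCP to the grasp point, in m); z points along the fingers, y is the line along which they close (so a half turn about z gives the same grasp; the last joint's range is limited). The gripper opens to 85 mm and grips with 20 to 120 N. Pads are 22 mm wide; open, the fingers measure 114 mm over their backs; the gripper's body (76 mm by 85 mm) begins 54 mm behind the grasp point. The pads swing forward as they close: fully open they stand 13 mm farther back than shut.
Start: joints at [-1.475, 0.259, 1.535, -0, 1.348, -0.203], TCP at [0.162, -0.526, 0.231] pointing down, gripper open.
Joint ranges: [-3.14, 3.14], [-0.91, 2.08], [0.19, 2.58], [-1.22, 4.36], [0.22, 2.71], [-3.12, 3.12]. Speed limits (rad/s): [2.57, 2.57, 3.14, 3.14, 3.14, 3.14].

INTERFACE

Orientations are given as a unit quaternion [x, y, z, w].
In Python, from bench import bot, imaging gives the robot as it stands (bot), with the cameras (imaging).
- The arm moves only by the tool tcp_steps, called as name(argument=value, ...), one argument or row to a line, values as JSON. Schema: {"type":"object","properties":{"plan":{"type":"string"},"grip_force":{"type":"number"},"only":{"type":"string"},"quiet":{"type":"boolean"},"lines":{"type":"string"}},"required":["plan"],"additionalProperties":false}. plan is a string of 1 to 10 rows, one to a line, with the numbers parted by spaces; each row has 7 numbers: a rotation vector rx, ry, rz in rad, then dx, dy, dz in m, then the opening from 0.0 (shut) to 1.0 (fully open); each row shifts and turns the commanded pose from where the row before left it, along the tool's axes as they then stand; what a row does not reach is not made up. A row lasts 1/10 s, in which the tool goes at most 0.05 m and 0.15 rad, less where a joint would pass 70% of its speed; a pose out of reach is approached as far as the arm can. The fingers move at their own pace and stop on an object; grip_force is the grip in N (left out, the last holds). Time passes only in rows, so rows that do not move let the fingers close. The tool returns the time, the measured TCP pose, the force, the opening and the grip force at its end. only (a regular expression) keeps the lines of the reply that match it, lines (a string "A,B") keeps lines A to B, and quiet returns only ok. Input that does not fit is refused with a message, and nothing moves.
- bot.state(): the state, without advancing time (a new reading comes with each control period).
- imaging.grab_frame(name): name is "scene" or "side" or "wrist"; returns a dict with "img" (420x560x3 uint8, blue, green, red), "fx", "fy", "cx", "cy" (pixels), "eye" and "rotation" of the camera in the world; the wrist camera has in their place "hand_eye" (4x4, takes a point from camera to tool coordinates, whose origin is the TCP and whose axes are the flange's). Camera axes: x right, y down, z forward; pixel columns grow to the right and rows downward; lengths in m; the calibration is good to about 2 mm. The wrist camera is an equidistant fisheye: a pixel r from the principal point sees the ray r / f radians off the axis. A picture is of the moment at which its call begins: read the wrist's pose just before it. There is no depth.
- bot.job_done(): hands the job in; it is judged then, once.
The state is a dict: "time": time; "joint_positions": joint angles; "qd": joint speeds; "joint_torque": joint torques, N m; "ee_pos": TCP position; "eef_rot": TCP orientation; "wrist_force": force on the tool from outside, world axes, zero at the start; "torque": the same for the moment, N m; "grip_width": opening from 0.0 (shut) to 1.0 (fully open); "grasp_force": force on a finger pad.
Only numpy, scipy, OpenCV 4.12 (cv2) and the standard library are available. Lean on these libraries where they do the work, as an engineer would, in place of code of your own. Each camera call takes 0.05 s, during which the arm holds its last target. There are 200 camera calls.

TASK

First spread the heap of five steel coils in the blue tray into an even single layer, none on top of another, with one or two coils on each of the tray's three mats. Then grip the red knob of the index plunger beyond the tray, pull it fully back (up) so that its pin is clear of the seat hole, and finish while still holding it there, so that the tray slide can be shifted; leave everything else on the bench where it is.

Things in the scene. Friction and masses are not known exactly. Their poses are not given: they have to be found in the camera images.
- tray: Open blue tray on a dark steel base plate, immovable. Origin: centre of the plate's underside, on the bench top; x across the tray (away from the robot at yaw 0), y along its length, z up. Inside 180 mm (x) by 320 mm (y), walls 4 mm, inner floor 16 mm and rim 56 mm above the origin. Beyond it (x 115 to 175 mm) a flat rail 6 mm high carries the index bracket.
- tray_floor (a point): Centre of the tray's inner floor, axes as the tray's. Three dark rubber mats (flat, under 1 mm) lie on the floor side by side along y, centred at y = +107, 0 and -107 mm, one in each third of the tray's length; the thirds meet at y = +53.3 and -53.3 mm.
- coil0_center (a point): Centre of one of five alike ribbed steel coils: upright cylinder 36 mm across, 26 mm high, flat top and bottom, brass dot on top, about 90 g. At the start all five stand heaped on one mat: a row of three, some 5 mm apart, along the tray's x, and two on top, each over a gap of the row.
- coil1_center (a point): Centre of one of five alike ribbed steel coils: upright cylinder 36 mm across, 26 mm high, flat top and bottom, brass dot on top, about 90 g. At the start all five stand heaped on one mat: a row of three, some 5 mm apart, along the tray's x, and two on top, each over a gap of the row.
- coil2_center (a point): Centre of one of five alike ribbed steel coils: upright cylinder 36 mm across, 26 mm high, flat top and bottom, brass dot on top, about 90 g. At the start all five stand heaped on one mat: a row of three, some 5 mm apart, along the tray's x, and two on top, each over a gap of the row.
- coil3_center (a point): Centre of one of five alike ribbed steel coils: upright cylinder 36 mm across, 26 mm high, flat top and bottom, brass dot on top, about 90 g. At the start all five stand heaped on one mat: a row of three, some 5 mm apart, along the tray's x, and two on top, each over a gap of the row.
- coil4_center (a point): Centre of one of five alike ribbed steel coils: upright cylinder 36 mm across, 26 mm high, flat top and bottom, brass dot on top, about 90 g. At the start all five stand heaped on one mat: a row of three, some 5 mm apart, along the tray's x, and two on top, each over a gap of the row.
- bracket: Fixed green C-shaped index bracket on the rail beyond the tray, turned as the tray is, 60 x 70 mm. Origin: under its foot, 6 mm above the bench. Steel seat block below (top 24 mm above the origin), arm above it ending in a brass bush (top 96 mm above the origin, the bracket's highest point). The plunger stands upright through the bush at x = -4 mm, y = 0.
- plunger (a joint): How far the sprung plunger is pulled up, in m: 0 seated (its spring keeps it there), 0.024 fully back against its stop. The 8 mm steel pin sits 12 mm deep in the seat hole at 0. The spring pulls down with 6 N at 0 and 12 N at 0.024; let go, it snaps back.
- plunger_grip (a point): Middle of the plunger's red round knob, 28 mm across and 22 mm high, on the upright plunger axis; it moves straight up with the plunger. Seated, it is 127 mm above the bench. Below the knob is a 12 mm thick steel neck, of which 14 mm stand above the bush when seated.
- seat (a point): Centre of the mouth of the seat hole in the bracket's seat block, on the plunger axis.
- wrench: Bystander: steel wrench, 180 mm long, 7 mm high, lying on the bench left of the tray; origin under its middle.
- screwdriver: Bystander: red-handled screwdriver, 200 mm long, 26 mm high, lying on the bench right of the tray; origin under its middle.
- gauge: Bystander: brass ring gauge, 48 mm across, 14 mm high, lying on the bench just beyond the rail.
- carton: Bystander: small cardboard carton, 90 x 120 x 70 mm high, beyond the tray to the left; origin under its middle.
- oil: Bystander: yellow oil bottle with a red cap, 56 mm across, 150 mm high, beyond the tray to the right; origin under its middle.
- mug: Bystander: white mug, 80 mm across, 90 mm high, on the right of the bench; origin under its middle.
- jar: Bystander: amber glass jar with a lid, 60 mm across, 80 mm high, on the left of the bench; origin under its middle.

How it is judged:
On the way, in this order (a step that is already met when the one before it is completed fails the run):
1. all five coils lie in the tray in a single layer, one or two of them on each third (z of coil0_center in the frame of tray between 0.02 and 0.039 m and x of coil0_center in the frame of tray between -0.09 and 0.09 m and y of coil0_center in the frame of tray between -0.16 and 0.16 m and z of coil1_center in the frame of tray between 0.02 and 0.039 m and x of coil1_center in the frame of tray between -0.09 and 0.09 m and y of coil1_center in the frame of tray between -0.16 and 0.16 m and z of coil2_center in the frame of tray between 0.02 and 0.039 m and x of coil2_center in the frame of tray between -0.09 and 0.09 m and y of coil2_center in the frame of tray between -0.16 and 0.16 m and z of coil3_center in the frame of tray between 0.02 and 0.039 m and x of coil3_center in the frame of tray between -0.09 and 0.09 m and y of coil3_center in the frame of tray between -0.16 and 0.16 m and z of coil4_center in the frame of tray between 0.02 and 0.039 m and x of coil4_center in the frame of tray between -0.09 and 0.09 m and y of coil4_center in the frame of tray between -0.16 and 0.16 m and (y of coil0_center in the frame of tray above 0.0533 m or y of coil1_center in the frame of tray above 0.0533 m or y of coil2_center in the frame of tray above 0.0533 m or y of coil3_center in the frame of tray above 0.0533 m or y of coil4_center in the frame of tray above 0.0533 m) and not (y of each of coil0_center, coil1_center, coil2_center in the frame of tray above 0.0533 m) and not (y of each of coil0_center, coil1_center, coil3_center in the frame of tray above 0.0533 m) and not (y of each of coil0_center, coil1_center, coil4_center in the frame of tray above 0.0533 m) and not (y of each of coil0_center, coil2_center, coil3_center in the frame of tray above 0.0533 m) and not (y of each of coil0_center, coil2_center, coil4_center in the frame of tray above 0.0533 m) and not (y of each of coil0_center, coil3_center, coil4_center in the frame of tray above 0.0533 m) and not (y of each of coil1_center, coil2_center, coil3_center in the frame of tray above 0.0533 m) and not (y of each of coil1_center, coil2_center, coil4_center in the frame of tray above 0.0533 m) and not (y of each of coil1_center, coil3_center, coil4_center in the frame of tray above 0.0533 m) and not (y of each of coil2_center, coil3_center, coil4_center in the frame of tray above 0.0533 m) and (y of coil0_center in the frame of tray between -0.0533 and 0.0533 m or y of coil1_center in the frame of tray between -0.0533 and 0.0533 m or y of coil2_center in the frame of tray between -0.0533 and 0.0533 m or y of coil3_center in the frame of tray between -0.0533 and 0.0533 m or y of coil4_center in the frame of tray between -0.0533 and 0.0533 m) and not (y of coil0_center in the frame of tray between -0.0533 and 0.0533 m and y of coil1_center in the frame of tray between -0.0533 and 0.0533 m and y of coil2_center in the frame of tray between -0.0533 and 0.0533 m) and not (y of coil0_center in the frame of tray between -0.0533 and 0.0533 m and y of coil1_center in the frame of tray between -0.0533 and 0.0533 m and y of coil3_center in the frame of tray between -0.0533 and 0.0533 m) and not (y of coil0_center in the frame of tray between -0.0533 and 0.0533 m and y of coil1_center in the frame of tray between -0.0533 and 0.0533 m and y of coil4_center in the frame of tray between -0.0533 and 0.0533 m) and not (y of coil0_center in the frame of tray between -0.0533 and 0.0533 m and y of coil2_center in the frame of tray between -0.0533 and 0.0533 m and y of coil3_center in the frame of tray between -0.0533 and 0.0533 m) and not (y of coil0_center in the frame of tray between -0.0533 and 0.0533 m and y of coil2_center in the frame of tray between -0.0533 and 0.0533 m and y of coil4_center in the frame of tray between -0.0533 and 0.0533 m) and not (y of coil0_center in the frame of tray between -0.0533 and 0.0533 m and y of coil3_center in the frame of tray between -0.0533 and 0.0533 m and y of coil4_center in the frame of tray between -0.0533 and 0.0533 m) and not (y of coil1_center in the frame of tray between -0.0533 and 0.0533 m and y of coil2_center in the frame of tray between -0.0533 and 0.0533 m and y of coil3_center in the frame of tray between -0.0533 and 0.0533 m) and not (y of coil1_center in the frame of tray between -0.0533 and 0.0533 m and y of coil2_center in the frame of tray between -0.0533 and 0.0533 m and y of coil4_center in the frame of tray between -0.0533 and 0.0533 m) and not (y of coil1_center in the frame of tray between -0.0533 and 0.0533 m and y of coil3_center in the frame of tray between -0.0533 and 0.0533 m and y of coil4_center in the frame of tray between -0.0533 and 0.0533 m) and not (y of coil2_center in the frame of tray between -0.0533 and 0.0533 m and y of coil3_center in the frame of tray between -0.0533 and 0.0533 m and y of coil4_center in the frame of tray between -0.0533 and 0.0533 m) and (y of coil0_center in the frame of tray below -0.0533 m or y of coil1_center in the frame of tray below -0.0533 m or y of coil2_center in the frame of tray below -0.0533 m or y of coil3_center in the frame of tray below -0.0533 m or y of coil4_center in the frame of tray below -0.0533 m) and not (y of each of coil0_center, coil1_center, coil2_center in the frame of tray below -0.0533 m) and not (y of each of coil0_center, coil1_center, coil3_center in the frame of tray below -0.0533 m) and not (y of each of coil0_center, coil1_center, coil4_center in the frame of tray below -0.0533 m) and not (y of each of coil0_center, coil2_center, coil3_center in the frame of tray below -0.0533 m) and not (y of each of coil0_center, coil2_center, coil4_center in the frame of tray below -0.0533 m) and not (y of each of coil0_center, coil3_center, coil4_center in the frame of tray below -0.0533 m) and not (y of each of coil1_center, coil2_center, coil3_center in the frame of tray below -0.0533 m) and not (y of each of coil1_center, coil2_center, coil4_center in the frame of tray below -0.0533 m) and not (y of each of coil1_center, coil3_center, coil4_center in the frame of tray below -0.0533 m) and not (y of each of coil2_center, coil3_center, coil4_center in the frame of tray below -0.0533 m) and linear speed of each of coil0, coil1, coil2, coil3, coil4 below 0.03 m/s), for 0.2 s.
2. the plunger is pulled fully back by the fingers (value of joint plunger above 0.02 m and contact force between the fingers and bracket above 2 N), for 0.3 s.
At the end, for the whole second after the job is handed in: Fingers hold the plunger 20 mm or more up (of 24), with over 2 N and nothing else touching its bracket; the five coils rest in the tray in a single layer (centres under 23 mm above its floor), one or two coil centres in each third of its length (all of step 1 and all of step 2 and contact force between each of coil0, coil1, coil2, coil3, coil4, wrench, screwdriver, gauge, carton, oil, mug, jar and bracket below 0.5 N); the arm keeps its last pose, push and grip.
It fails at once if a bystander (wrench, screwdriver, gauge, carton, oil, mug, jar) is moved by more than 30 mm (distance of any of wrench, screwdriver, gauge, carton, oil, mug, jar from where it was at the start of the episode above 0.03 m).
It also fails if it takes over 62 s, if anything falls off the work surface, if the arm or the gripper's body presses on something with over 40 N, if the wrist force passes 120 N, or if a joint passes its speed limit or range.

## Working session

There is one attempt and no reset: what is moved stays moved. The work goes in short steps, Python scripts to look and compute and a tool call to move; the robot and the scene stay as the last step left them, time stands still between calls to the robot, and variables do not carry over. Pictures are saved under pics/ and viewed, at most 10 in all, crops included, and the job is handed in when it is done.

```bash
ls; mkdir -p pics; python3 - <<'E'
from bench import bot, imaging
import cv2,numpy as np
print(bot.state())
for n in("scene","side"):
    f=imaging.grab_frame(n);cv2.imwrite(f"pics/{n}0.png",f["img"]);print(n,{k:np.round(v,4).tolist() for k,v in f.items() if k!="img"})
E
```

```text
bench.py
pics
{'time': 0.0, 'joint_positions': array([-1.47482211e+00,  2.59343469e-01,  1.53607790e+00,  2.21588728e-05,
        1.34801884e+00, -2.02790830e-01]), 'qd': array([-0.00145122, -0.00080712,  0.00073833, -0.00048489, -0.00085682,
        0.00010255]), 'joint_torque': array([ 1.42886020e-03, -4.46028113e+01, -2.90570068e+01, -1.41117007e-04,
        1.15594102e-02, -7.79059121e-06]), 'ee_pos': array([ 0.16187004, -0.5250867 ,  0.23047653]), 'eef_rot': array([ 9.88863108e-01,  1.48825068e-01,  6.01020797e-05, -9.21886860e-04]), 'wrist_force': array([ 0.2253019 , -0.34276459,  0.34069017]), 'torque': array([ 0.00318194, -0.01446567, -0.05323184]), 'grasp_force': 0.0, 'grip_width': 0.998824178831137}
scene {'fx': 434.8819, 'fy': 434.8819, 'cx': 276.6697, 'cy': 207.3622, 'eye': [1.2813, 0.8065, 0.8194], 'rotation': [0.3196, 0.8204, -0.4456, -0.1618]}
side {'fx': 520.4276, 'fy': 520.4276, 'cx': 280.3495, 'cy': 211.5551, 'eye': [0.154, 1.1657, 0.8434], 'rotation': [-0.1468, 0.8553, -0.4885, 0.0909]}
```

View pics/scene0.png

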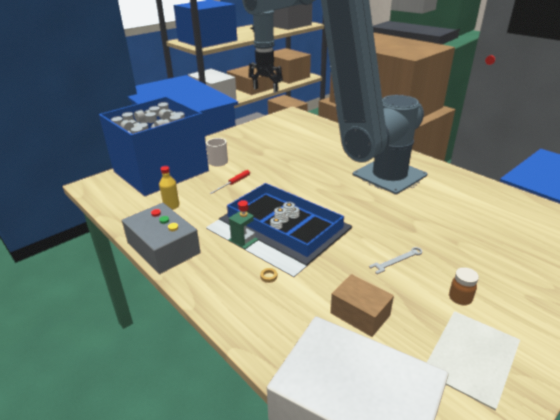

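View pics/side0.png

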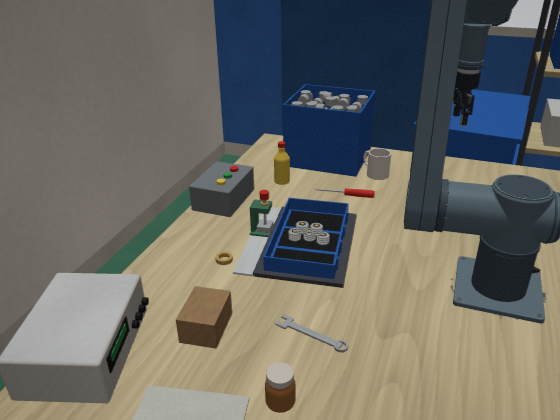

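```bash
cat > h.py <<'E'
import numpy as np,cv2
from scipy.spatial.transform import Rotation as R
from bench import bot, imaging
def ray(f,u,v):
    d=np.array([(u-f["cx"])/f["fx"],(v-f["cy"])/f["fy"],1.])
    r=R.from_quat(f["rotation"]) if np.size(f["rotation"])==4 else R.from_matrix(f["rotation"])
    return np.array(f["eye"]),r.apply(d/np.linalg.norm(d))
def wray(f,s,u,v):
    x,y=(u-f["cx"])/f["fx"],(v-f["cy"])/f["fy"];t=np.hypot(x,y)+1e-12
    d=np.array([x/t*np.sin(t),y/t*np.sin(t),np.cos(t)])
    H=np.array(f["hand_eye"]);r=R.from_quat(s["eef_rot"])
    return s["ee_pos"]+r.apply(H[:3,3]),r.apply(H[:3,:3]@d)
def plane(od,z): o,d=od; return o+d*(z-o[2])/d[2]
def two(a,b):
    (o,d),(p,e)=a,b;t=np.linalg.lstsq(np.c_[d,-e],p-o,rcond=None)[0]
    return (o+d*t[0]+p+e*t[1])/2,np.linalg.norm(o+d*t[0]-p-e*t[1])
def comps(m,amin=20):
    n,l,st,c=cv2.connectedComponentsWithStats(m.astype(np.uint8));return [(st[i,4],c[i].round(1).tolist(),st[i,:4].tolist()) for i in range(1,n) if st[i,4]>=amin]
def wshot(name):
    s=bot.state();f=imaging.grab_frame("wrist");cv2.imwrite(f"pics/{name}.png",f["img"]);return s,f
def delta(p,s=None):  # world target TCP -> tool axes shift
    s=s or bot.state();return R.from_quat(s["eef_rot"]).inv().apply(np.array(p)-s["ee_pos"])
E
python3 - <<'E'
from h import *
a,b=imaging.grab_frame("scene"),imaging.grab_frame("side")
P=[]
for f in(a,b):
    h=cv2.cvtColor(f["img"],cv2.COLOR_BGR2HSV);m=((h[...,0]<8)|(h[...,0]>172))&(h[...,1]>150)&(h[...,2]>90)
    print(comps(m,12))
print("tray",plane(ray(a,287,222),.04),plane(ray(b,310,240),.04))
print("knob",two(ray(a,243,207),ray(b,264,197)))
print(bot.state()["eef_rot"], R.from_quat(bot.state()["eef_rot"]).as_matrix().round(3))
print(imaging.grab_frame("wrist")["hand_eye"])
for n,u,v in(("oil",281,180),("carton",205,330),("gauge",224,258),):print(n,plane(ray(b,u,v),0))
E
```

```text
[(np.int32(58), [489.9, 59.5], [486, 56, 9, 8]), (np.int32(48), [164.6, 168.9], [161, 166, 8, 7]), (np.int32(99), [239.5, 176.2], [230, 170, 19, 14]), (np.int32(81), [242.7, 205.4], [238, 201, 10, 10]), (np.int32(42), [155.4, 212.3], [152, 210, 8, 6])]
[(np.int32(35), [281.1, 143.8], [278, 141, 7, 7]), (np.int32(37), [233.5, 168.3], [230, 166, 8, 6]), (np.int32(166), [359.4, 191.9], [344, 189, 30, 8]), (np.int32(58), [263.9, 193.6], [260, 190, 9, 10])]
tray [0.53387672 0.00096026 0.04      ] [0.49692911 0.00258367 0.04      ]
knob (array([ 0.65464265, -0.05661351,  0.12051854]), np.float64(0.004401854038988239))
[ 9.88863014e-01  1.48827474e-01  1.94693573e-05 -5.67921881e-04] [[ 0.956  0.294 -0.   ]
 [ 0.294 -0.956  0.001]
 [ 0.    -0.001 -1.   ]]
[[ 1.16359726e-03 -9.57771795e-01 -2.87527102e-01  7.31558767e-02]
 [ 9.99999312e-01  1.15693786e-03  1.93074018e-04 -3.13411907e-04]
 [ 1.47730141e-04 -2.87527129e-01  9.57772483e-01 -1.42985319e-01]
 [ 0.00000000e+00  0.00000000e+00  0.00000000e+00  1.00000000e+00]]
oil [ 0.72548997 -0.39209185  0.        ]
carton [0.63324455 0.38263311 0.        ]
gauge [0.71390867 0.10850876 0.        ]
```

tcp_steps(
  plan="0 0 0.149 0 0 -0.02 1\n0 0 0.149 0 0 -0.02 1\n0 0 0 0.024 -0.0375 -0.003 1\n0 0 0 0.024 -0.0375 -0.003 1\n0 0 0 0.024 -0.0375 -0.003 1\n0 0 0 0.024 -0.0375 -0.003 1\n0 0 0 0.024 -0.0375 -0.003 1\n0 0 0 0.024 -0.0375 -0.003 1\n0 0 0 0.024 -0.0375 -0.003 1",
)

```text
time: 1.15
ee_pos: [0.3303, -0.2614, 0.2925]
eef_rot: [1.0, 0.0, 0.0, 0.0]
wrist_force: [0.8, 0.3, 0.9]
grip_width: 1.002
grasp_force: 0.0
```

tcp_steps(
  plan="0 0 0 0.024 -0.0375 -0.003 1\n0 0 0 0.024 -0.0375 -0.003 1\n0 0 0 0.024 -0.0375 -0.003 1\n0 0 0 0.024 -0.0375 -0.003 1\n0 0 0 0.024 -0.0375 -0.003 1\n0 0 0 0.024 -0.0375 -0.003 1\n0 0 0 0.024 -0.0375 -0.003 1\n0 0 0 0 0 0 1\n0 0 0 0 0 0 1",
)

```text
time: 2.05
ee_pos: [0.4975, 0.0005, 0.3129]
eef_rot: [1.0, 0.002, -0.0, 0.0]
wrist_force: [-0.2, 0.1, 0.7]
grip_width: 0.998
grasp_force: 0.0
```

```bash
python3 - <<'E'
from h import *
s,f=wshot("w1");print(f["fx"],f["cx"],f["cy"],s["ee_pos"],s["eef_rot"],s["wrist_force"])
E
```

```text
325.19226210127806 280.4446706186106 211.744429118879 [4.97492470e-01 4.93267495e-04 3.12949193e-01] [ 9.99998223e-01  1.82225230e-03 -4.65709487e-04  1.27234615e-04] [-0.1998338   0.09019189  0.66733519]
```

View pics/w1.png

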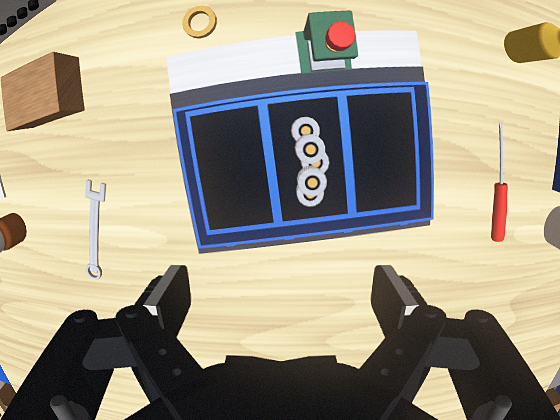

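The wrist picture shows the tray spanning (174,108)–(434,248), slightly turned. The heap is on the middle mat, with its upper coils near (310,150) and (312,182). The knob is at (341,36).

```bash
python3 - <<'E'
from h import *
import pickle
s=bot.state();f=imaging.grab_frame("wrist");im=f["img"];h=cv2.cvtColor(im,cv2.COLOR_BGR2HSV);H,S,V=cv2.split(h)
m=(H>12)&(H<30)&(S>100)&(V>120);m[:100]=0;m[260:]=0;m[:,:200]=0;m[:,400:]=0
for c in comps(m,4):print("dot",c[:2],*[plane(wray(f,s,*c[1]),z).round(4) for z in(.068,.042)])
m=((H<8)|(H>172))&(S>150)&(V>90);m[60:]=0
for c in comps(m):print("red",c)
# mats (dark)
m=(V<50);m[255:]=0;m[:90]=0
for c in comps(m,2000):
    x,y,w,hh=c[2];sub=np.zeros(m.shape,np.uint8);sub[y:y+hh,x:x+w]=m[y:y+hh,x:x+w]
    n,l=cv2.connectedComponents(sub);l=max(range(1,n),key=lambda i:(l==i).sum())
    print("mat",c)
# bright-blue strip contours at floor z=.016
b=(H>100)&(H<125)&(S>100)&(V>150);b[255:]=0;b[:70]=0
for c in comps(b,100):print("blue",c)
E
python3 -c "
import cv2;i=cv2.imread('pics/w1.png')[70:260,160:450];cv2.imwrite('pics/w1c.png',cv2.resize(i,(800,524),interpolation=2))"
```

```text
dot (np.int32(68), [304.5, 129.5]) [ 0.5551 -0.0285  0.068 ] [ 0.5541 -0.0304  0.042 ]
dot (np.int32(86), [309.4, 148.5]) [ 0.5324 -0.0347  0.068 ] [ 0.5299 -0.037   0.042 ]
dot (np.int32(29), [315.6, 163.5]) [ 0.5143 -0.0425  0.068 ] [ 0.5105 -0.0454  0.042 ]
dot (np.int32(83), [311.3, 182.0]) [ 0.4914 -0.0379  0.068 ] [ 0.4861 -0.0404  0.042 ]
dot (np.int32(12), [309.1, 196.5]) [ 0.4732 -0.0356  0.068 ] [ 0.4667 -0.038   0.042 ]
red (np.int32(568), [339.5, 33.7], [324, 21, 30, 26])
mat (np.int32(4850), [381.1, 150.2], [346, 92, 69, 119])
mat (np.int32(5212), [234.3, 171.0], [191, 118, 81, 108])
blue (np.int32(2498), [299.9, 159.0], [172, 81, 261, 168])
blue (np.int32(5551), [304.3, 155.7], [184, 86, 236, 149])
```

View pics/w1c.png

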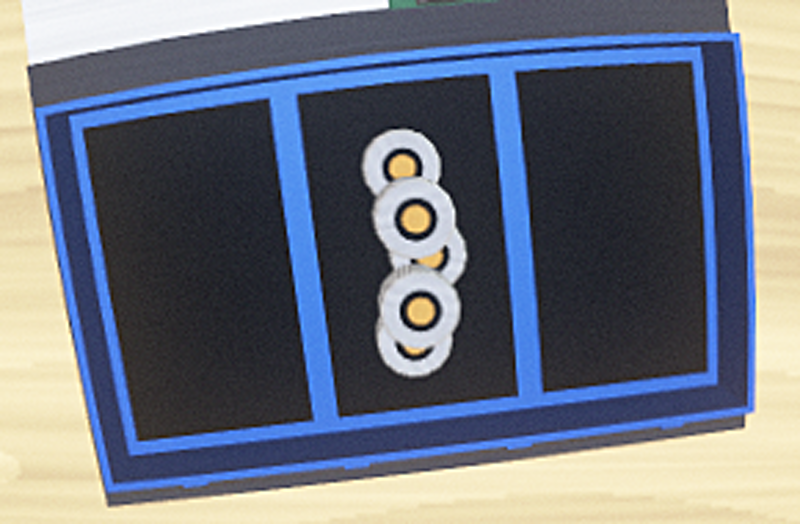

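```bash
python3 - <<'E'
from h import *
s=bot.state();f=imaging.grab_frame("wrist")
q=lambda x,y,z:plane(wray(f,s,160+x*.3625,70+y*190/524),z)[:2]
r=[q(*p,.056) for p in((38,108),(738,35),(752,412),(112,487))]
print("rim",np.round(r,4),np.mean(r,0), "len",[np.linalg.norm(r[i]-r[i-1]).round(4) for i in range(4)])
fl=[q(*p,.0165) for p in((85,128),(270,100),(312,418),(140,440),(515,72),(693,62),(705,373),(542,390))]
L,Rr=np.mean(fl[:4],0),np.mean(fl[4:],0);print("mats",np.round(fl,4),L,Rr,(L+Rr)/2,np.linalg.norm(L-Rr),"yaw",np.arctan2(*(-(L-Rr)*[1,-1])))
print("knob",plane(wray(f,s,339.5,33.7),.138),plane(wray(f,s,339.5,33.7),.130))
E
```

```text
rim [[ 0.5838  0.133 ]
 [ 0.6239 -0.1904]
 [ 0.4389 -0.2137]
 [ 0.4     0.1077]] [ 0.51161522 -0.04084166] len [np.float64(0.1855), np.float64(0.3258), np.float64(0.1865), np.float64(0.3237)]
mats [[ 0.5735  0.1217]
 [ 0.5843  0.0293]
 [ 0.4232  0.0095]
 [ 0.4105  0.1007]
 [ 0.6002 -0.0897]
 [ 0.6122 -0.1835]
 [ 0.4482 -0.2022]
 [ 0.4385 -0.1102]] [0.49788983 0.06531501] [ 0.52476884 -0.14637247] [ 0.51132933 -0.04052873] 0.21338714183763235 yaw 0.1262991260043878
knob [ 0.65508199 -0.05793339  0.138     ] [ 0.65721846 -0.05937374  0.13      ]
```

tcp_steps(
  plan="0 0 -0.126 0 0 0 0.75\n0 0 0 0.015 0.0196 0.03 0.75\n0 0 0 0.015 0.0196 0.03 0.75\n0 0 0 0 0 0.045 0.75\n0 0 0 0 0 0.045 0.75\n0 0 0 0 0 0.045 0.75\n0 0 0 0 0 0.015 0.75\n0 0 0 0 0 0 0.75",
  grip_force=40,
)

```text
time: 3.0
ee_pos: [0.5295, -0.0364, 0.1006]
eef_rot: [0.998, 0.062, -0.003, -0.001]
wrist_force: [-0.3, 0.4, 0.1]
grip_width: 0.752
grasp_force: 0.0
```

```bash
cat >> h.py <<'E'
C=np.array([.5115,-.0407]);YAW=.126
Rt=np.array([[np.cos(YAW),np.sin(YAW)],[-np.sin(YAW),np.cos(YAW)]])
def tr(p): return Rt@(np.array(p)[:2]-C)
def go(x,y,z):
    s=bot.state();w=C+Rt.T@[x,y];print("at",tr(s["ee_pos"]).round(4),s["ee_pos"][2].round(4),"delta",delta([*w,z],s).round(4),"yaw",R.from_quat(s["eef_rot"]).as_rotvec().round(3))
E
python3 -c "
from h import *
go(.0211,.0034,.036)"
```

```text
at [0.0184 0.002 ] 0.1006 delta [ 0.0031 -0.0013  0.0646] yaw [-3.134 -0.195  0.01 ]
```

tcp_steps(
  plan="0 0 0 0.003 -0.001 0.03 0.75\n0 0 0 0 0 0.025 0.75\n0 0 0 0 0 0.012 0.75\n0 0 0 0 0 0 0.3\n0 0 0 0 0 0 0.3\n0 0 0 0 0 0 0.3\n0 0 0 0 0 0 0.3",
  grip_force=40,
)

```text
time: 3.7
ee_pos: [0.5361, -0.0345, 0.0378]
eef_rot: [0.998, 0.063, 0.001, 0.001]
wrist_force: [-0.9, -1.1, 3.9]
grip_width: 0.409
grasp_force: 40.1
```

```bash
python3 - <<'E'
from h import *
wshot("w2");go(.0211,.107,.12)
E
```

```text
at [0.0252 0.0031] 0.0378 delta [-0.0038 -0.1038 -0.0823] yaw [3.134 0.199 0.004]
```

View pics/w2.png

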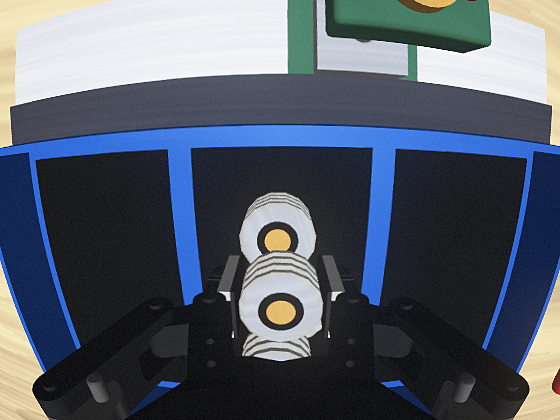

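The upper coil is gripped squarely at (282,312), with the other coils undisturbed.

tcp_steps(
  plan="0 0 0 0 0 -0.02 0.3\n0 0 0 0 0 -0.03 0.3\n0 0 0 -0.012 -0.035 0 0.3\n0 0 0 -0.012 -0.035 0 0.3\n0 0 0 0 -0.034 0 0.3\n0 0 0 0 0 0.03 0.3\n0 0 0 0 0 0.025 0.3\n0 0 0 0 0 0.01 0.3\n0 0 0 0 0 0 0.3",
)

```text
time: 4.65
ee_pos: [0.497, 0.0662, 0.0203]
eef_rot: [0.998, 0.063, -0.001, -0.0]
wrist_force: [-0.1, 0.2, -0.4]
grip_width: 0.406
grasp_force: 40.3
```

```bash
python3 - <<'E'
from h import *
go(0,.107,.0135)
E
```

```text
at [-0.0009  0.1078] 0.0203 delta [0.0009 0.0008 0.0068] yaw [-3.135 -0.199  0.005]
```

tcp_steps(
  plan="0 0 0 0 0 0.006 0.3\n0 0 0 0 0 0 0.3\n0 0 0 0 0 0 0.6\n0 0 0 0 0 0 0.6\n0 0 0 0 0 -0.03 0.6\n0 0 0 0 0 -0.045 0.6\n0 0 0 -0.01 0.035 -0.015 0.75\n0 0 0 -0.01 0.035 0 0.75\n0 0 0 0 0.032 0 0.75\n0 0 0 0 0 0 0.75",
)

```text
time: 5.65
ee_pos: [0.4925, -0.0412, 0.1065]
eef_rot: [0.998, 0.062, 0.002, 0.001]
wrist_force: [0.4, 0.2, -0.3]
grip_width: 0.75
grasp_force: 0.0
```

```bash
python3 - <<'E'
from h import *
go(-.0196,.0053,.0375)
E
```

```text
at [-0.019   0.0019] 0.1065 delta [-0.0008 -0.0036  0.069 ] yaw [3.133 0.193 0.005]
```

tcp_steps(
  plan="0 0 0 0 -0.003 0.03 0.75\n0 0 0 0 0 0.028 0.75\n0 0 0 0 0 0.011 0.75\n0 0 0 0 0 0 0.3\n0 0 0 0 0 0 0.3\n0 0 0 0 0 0 0.3\n0 0 0 0 0 0 0.3",
  grip_force=40,
)

```text
time: 6.35
ee_pos: [0.4915, -0.0348, 0.0373]
eef_rot: [0.998, 0.063, 0.001, 0.0]
wrist_force: [-0.1, 0.1, -0.8]
grip_width: 0.409
grasp_force: 39.9
```

tcp_steps(
  plan="0 0 0 0 0 -0.02 0.3\n0 0 0 0 0 -0.03 0.3\n0 0 0 -0.003 0.037 0 0.3\n0 0 0 -0.003 0.037 0 0.3\n0 0 0 0 0.037 0 0.3\n0 0 0 0 0 0.03 0.3\n0 0 0 0 0 0.025 0.3\n0 0 0 0 0 0.01 0.3\n0 0 0 0 0 0 0.3",
)

```text
time: 7.25
ee_pos: [0.498, -0.145, 0.0204]
eef_rot: [0.998, 0.063, -0.001, -0.001]
wrist_force: [-0.1, -0.0, -1.4]
grip_width: 0.411
grasp_force: 40.3
```

```bash
python3 - <<'E'
from h import *
go(-.0255,-.107,.014)
E
```

```text
at [-0.0265 -0.1017] 0.0204 delta [0.001  0.0053 0.0064] yaw [-3.134 -0.199  0.004]
```

tcp_steps(
  plan="0 0 0 0 0.003 0.006 0.3\n0 0 0 0 0 0 0.3\n0 0 0 0 0 0 0.6\n0 0 0 0 0 0 0.6\n0 0 0 0 0 -0.03 0.6\n0 0 0 0 0 -0.045 0.6\n0 0 0 0.01 -0.035 -0.045 0.75\n0 0 0 0.01 -0.035 -0.045 0.75\n0 0 0 0 -0.035 -0.02 0.75\n0 0 0 0 0 0 0.75",
)

```text
time: 8.25
ee_pos: [0.5057, -0.0486, 0.1923]
eef_rot: [0.998, 0.065, 0.004, 0.001]
wrist_force: [0.7, -0.3, -0.0]
grip_width: 0.752
grasp_force: 0.0
```

```bash
python3 - <<'E'
from h import *
s,f=wshot("w3");h=cv2.cvtColor(f["img"],cv2.COLOR_BGR2HSV);H,S,V=cv2.split(h)
m=(H>12)&(H<30)&(S>100)&(V>120);m[:60]=0
for c in comps(m,15):
    if c[0]<1500:print("dot",c[:2],tr(plane(wray(f,s,*c[1]),.042)).round(4))
go(.0435,.0053,.0135)
E
```

```text
dot (np.int32(147), [267.5, 144.1]) [0.0427 0.0048]
dot (np.int32(140), [269.0, 186.9]) [0.0032 0.0035]
dot (np.int32(118), [162.4, 194.0]) [-0.0033  0.1073]
dot (np.int32(112), [381.5, 215.7]) [-0.0242 -0.106 ]
dot (np.int32(123), [265.2, 230.6]) [-0.0396  0.0073]
at [-0.0075 -0.0086] 0.1904 delta [ 0.0503 -0.014   0.1771] yaw [3.133 0.204 0.007]
```

View pics/w3.png

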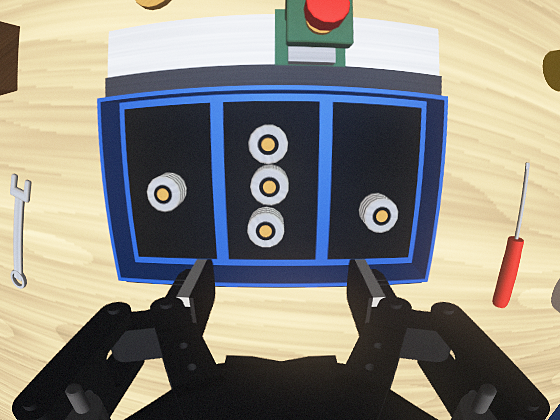

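All five coils are upright: one at (162,194), one at (381,216), and three on the middle mat. Next I move the far one, at (267,144), to the right third.

tcp_steps(
  plan="0 0 0 0.025 -0.007 0.02 0.75\n0 0 0 0.025 -0.006 0.02 0.75\n0 0 0 0 0 0.045 0.75\n0 0 0 0 0 0.045 0.75\n0 0 0 0 0 0.025 0.75\n0 0 0 0 0 0.016 0.75\n0 0 0 0 0 0.004 0.75\n0 0 0 0 0 0 0.3\n0 0 0 0 0 0 0.3\n0 0 0 0 0 0 0.3",
  grip_force=40,
)

```text
time: 9.3
ee_pos: [0.5538, -0.0334, 0.0152]
eef_rot: [0.998, 0.063, 0.002, 0.001]
wrist_force: [-1.2, 1.2, 9.7]
grip_width: 0.408
grasp_force: 44.6
```

tcp_steps(
  plan="0 0 0 0 0 0 0.3\n0 0 0 0 0 -0.02 0.3\n0 0 0 0 0 -0.03 0.3\n0 0 0 0 0.037 0 0.3\n0 0 0 0 0.037 0 0.3\n0 0 0 0 0.036 0 0.3\n0 0 0 0 0 0.02 0.3\n0 0 0 0 0 0.02 0.3\n0 0 0 0 0 0 0.3",
)

```text
time: 10.2
ee_pos: [0.564, -0.1418, 0.0208]
eef_rot: [0.998, 0.063, -0.002, -0.001]
wrist_force: [-1.0, 0.6, -1.8]
grip_width: 0.408
grasp_force: 40.3
```

```bash
python3 - <<'E'
from h import *
go(.0427,-.107,.016)
E
```

```text
at [ 0.0393 -0.1069] 0.0208 delta [0.0034 0.0001 0.0048] yaw [-3.133 -0.197  0.007]
```

tcp_steps(
  plan="0 0 0 0 0 0.005 0.3\n0 0 0 0 0 0 0.3\n0 0 0 0 0 0 0.6\n0 0 0 0 0 0 0.6\n0 0 0 0 0 -0.03 0.6\n0 0 0 0 0 -0.045 0.6\n0 0 0 0 0 -0.045 0.75\n0 0 0 -0.02 -0.035 -0.045 0.85\n0 0 0 -0.02 -0.035 -0.03 0.85\n0 0 0 0 0 0 0.85",
)

```text
time: 11.2
ee_pos: [0.522, -0.0803, 0.2108]
eef_rot: [0.998, 0.065, 0.004, 0.001]
wrist_force: [0.4, -0.3, 0.4]
grip_width: 0.848
grasp_force: 0.0
```

```bash
python3 - <<'E'
from h import *
s,f=wshot("w4");h=cv2.cvtColor(f["img"],cv2.COLOR_BGR2HSV);H,S,V=cv2.split(h)
m=(H>12)&(H<30)&(S>100)&(V>120);m[:60]=0
for c in comps(m,15):
    if c[0]<1500:print("dot",c[:2],tr(plane(wray(f,s,*c[1]),.042)).round(4))
m=((H<8)|(H>172))&(S>120)&(V>70)
for c in comps(m,100):print("red",c,tr(plane(wray(f,s,*c[1]),.131)).round(4))
go(.141,-.036,.2)
E
```

```text
dot (np.int32(28), [545.5, 95.0]) [ 0.1353 -0.3623]
dot (np.int32(122), [348.4, 156.9]) [ 0.0423 -0.1069]
dot (np.int32(121), [235.7, 194.7]) [0.0036 0.0036]
dot (np.int32(97), [140.2, 201.6]) [-0.0032  0.1074]
dot (np.int32(106), [343.9, 221.7]) [-0.0242 -0.1058]
dot (np.int32(106), [233.5, 235.5]) [-0.0395  0.0074]
red (np.int32(1402), [273.6, 29.4], [253, 8, 42, 44]) [ 0.1408 -0.0353]
red (np.int32(1138), [480.5, 275.5], [466, 241, 30, 70]) [-0.0466 -0.2201]
at [ 0.0057 -0.042 ] 0.2086 delta [ 0.1353 -0.0056  0.0094] yaw [3.132 0.203 0.009]
```

View pics/w4.png

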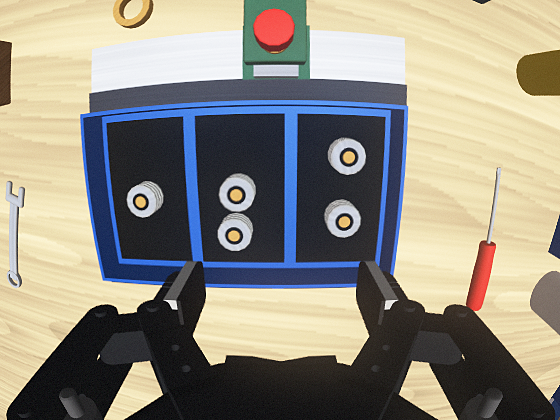

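The spread is done at 1-2-2. The knob is at (274,29), which is tray (0.141, -0.035).

tcp_steps(
  plan="0 0 0 0.034 -0.0015 0 0.75\n0 0 0 0.034 -0.0015 0 0.75\n0 0 0 0.034 -0.0015 0 0.75\n0 0 0 0.033 -0.0015 0 0.75\n0 0 0 0 0 0.02 0.75\n0 0 0 0 0 0.02 0.75\n0 0 0 0 0 0 0.75",
)

```text
time: 11.95
ee_pos: [0.6533, -0.0598, 0.1602]
eef_rot: [0.998, 0.063, -0.004, -0.001]
wrist_force: [-0.5, 1.0, -0.0]
grip_width: 0.746
grasp_force: 0.0
```

```bash
python3 - <<'E'
from h import *
go(.141,-.0355,.102)
E
```

```text
at [ 0.1383 -0.0367] 0.1602 delta [ 0.0032 -0.0011  0.0582] yaw [-3.133 -0.199  0.012]
```

tcp_steps(
  plan="0 0 0 0.003 -0.001 0.025 0.75\n0 0 0 0 0 0.02 0.75\n0 0 0 0 0 0.013 0.75\n0 0 0 0 0 0 0.75\n0 0 0 0 0 0 0.1\n0 0 0 0 0 0 0.1\n0 0 0 0 0 0 0.1\n0 0 0 0 0 0 0.1\n0 0 0 0 0 0 0.1",
  grip_force=100,
)

```text
time: 12.85
ee_pos: [0.6588, -0.0578, 0.1092]
eef_rot: [0.998, 0.063, 0.001, -0.0]
wrist_force: [-1.3, 2.5, 5.4]
grip_width: 0.299
grasp_force: 97.9
```

```bash
python3 - <<'E'
from h import *
go(.141,-.0355,.102);wshot("w5")
E
```

```text
at [ 0.1439 -0.0355] 0.1092 delta [-0.003  -0.      0.0072] yaw [-3.135 -0.199 -0.004]
```

View pics/w5.png

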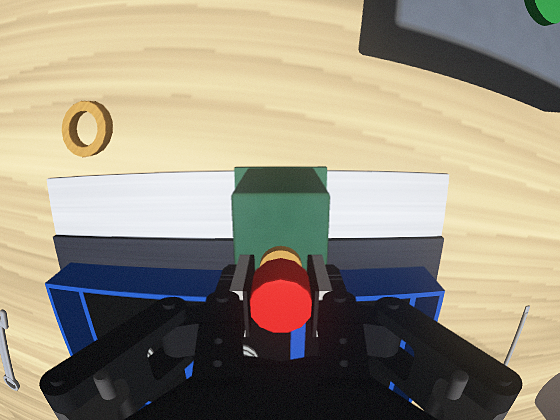

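The knob is held at (282,295), centred between the pads, but about 7 mm higher than I wanted. I'll regrip lower.

tcp_steps(
  plan="0 0 0 0 0 0 0.6\n0 0 0 0 0 0 0.6\n0 0 0 -0.001 0 0.004 0.6\n0 0 0 0 0 0.003 0.6\n0 0 0 0 0 0 0.6\n0 0 0 0 0 0 0.6",
)

```text
time: 13.5
ee_pos: [0.6568, -0.0587, 0.0998]
eef_rot: [0.998, 0.063, -0.0, -0.0]
wrist_force: [-0.3, 0.1, 0.2]
grip_width: 0.602
grasp_force: 0.0
```

tcp_steps(
  plan="0 0 0 0 0 0 0.1\n0 0 0 0 0 0 0.1\n0 0 0 0 0 0 0.1\n0 0 0 0 0 0 0.1\n0 0 0 0 0 0 0.1",
  grip_force=100,
)

```text
time: 14.0
ee_pos: [0.657, -0.0581, 0.1006]
eef_rot: [0.998, 0.063, 0.0, -0.0]
wrist_force: [-2.1, 3.4, 5.0]
grip_width: 0.305
grasp_force: 98.0
```

tcp_steps(
  plan="0 0 0 0 0 -0.004 0.1\n0 0 0 0 0 -0.006 0.1\n0 0 0 0 0 -0.006 0.1\n0 0 0 0 0 -0.004 0.1\n0 0 0 0 0 0 0.1\n0 0 0 0 0 0 0.1",
  grip_force=110,
)

```text
time: 14.6
ee_pos: [0.6569, -0.0581, 0.1182]
eef_rot: [0.998, 0.063, -0.001, -0.001]
wrist_force: [5.5, 4.0, -11.2]
grip_width: 0.3
grasp_force: 108.5
```

tcp_steps(
  plan="0 0 0 0 0 -0.003 0.1\n0 0 0 0 0 -0.002 0.1\n0 0 0 0 0 0 0.1\n0 0 0 0 0 0 0.1",
  grip_force=110,
)

```text
time: 15.0
ee_pos: [0.6568, -0.058, 0.1228]
eef_rot: [0.998, 0.063, -0.001, -0.001]
wrist_force: [4.8, 3.5, -11.9]
grip_width: 0.299
grasp_force: 108.6
```

tcp_steps(
  plan="0 0 0 0 0 -0.0015 0.1\n0 0 0 0 0 0 0.1\n0 0 0 0 0 0 0.1",
  grip_force=110,
)

```text
time: 15.3
ee_pos: [0.6569, -0.058, 0.1242]
eef_rot: [0.998, 0.063, -0.001, -0.001]
wrist_force: [5.3, 4.1, -12.6]
grip_width: 0.298
grasp_force: 108.6
```

```bash
python3 - <<'E'
from h import *
f=imaging.grab_frame("side");i=f["img"][140:290,210:370];a=cv2.imread("pics/side0.png")[140:290,210:370]
cv2.imwrite("pics/s6.png",cv2.resize(np.hstack([a,i]),(800,375),interpolation=2))
E
```

```text
(no output)
```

View pics/s6.png

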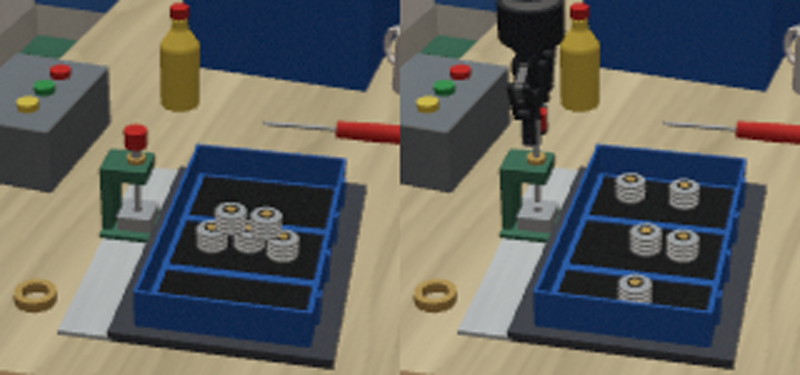

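The side view (right half) shows the knob raised and the pin out of the seat hole at (538,210). I'll check for the stop by its force.

tcp_steps(
  plan="0 0 0 0 0 -0.001 0.1\n0 0 0 0 0 0 0.1\n0 0 0 0 0 0 0.1",
  grip_force=110,
)

```text
time: 15.65
ee_pos: [0.6568, -0.058, 0.1247]
eef_rot: [0.998, 0.063, -0.001, -0.001]
wrist_force: [6.0, 3.2, -14.0]
grip_width: 0.301
grasp_force: 109.2
```

tcp_steps(
  plan="0 0 0 0 0 -0.001 0.1\n0 0 0 0 0 0 0.1\n0 0 0 0 0 0 0.1",
  grip_force=110,
)

```text
time: 15.95
ee_pos: [0.6568, -0.058, 0.1248]
eef_rot: [0.998, 0.063, -0.001, -0.001]
wrist_force: [8.2, 2.3, -18.7]
grip_width: 0.302
grasp_force: 109.3
```

tcp_steps(
  plan="0 0 0 0 0 0 0.1\n0 0 0 0 0 0 0.1\n0 0 0 0 0 0 0.1\n0 0 0 0 0 0 0.1\n0 0 0 0 0 0 0.1",
  grip_force=110,
)

```text
time: 16.45
ee_pos: [0.6568, -0.058, 0.1248]
eef_rot: [0.998, 0.063, -0.001, -0.001]
wrist_force: [7.7, 2.4, -18.7]
grip_width: 0.304
grasp_force: 109.3
```

```bash
python3 -c "
from bench import bot, imaging
print(bot.job_done())"
```

```text
the job is handed in; nothing more can be done
None
```

The five coils lie in a single layer (1-2-2 across the mats), the plunger is held up against its stop with its pin clear of the seat hole, and the job is handed in at about 16.5 s; the call returned no verdict.

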